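# Put three sensor parts back on their proper sloped stands

## Robot

A 7-joint arm with a two-finger parallel gripper is mounted at the origin on the work surface. World frame = base frame: x ahead of the robot, y to its left, z up, the work surface at z = 0. Lengths are in m, angles in rad, forces in N, time in s.
With the tool pointing down it reaches from about 0.425 to 0.875 m from the base axis. Payload 4.7 kg.
Tool frame: the origin (TCP) lies midway between the tips of the shut fingers; the grasp point (between the pads) lies 19 mm behind it; z points along the fingers, y is the line along which they close (so a half turn about z gives the same grasp; the last joint's range is limited). The gripper opens to 87 mm and grips with 3 to 60 N. Pads are 19 mm wide; open, the fingers measure 117 mm over their backs; the gripper's body (75 mm by 190 mm) begins 51 mm behind the grasp point.
Start: joints at [1.305, 0.321, -0.07, 1.45, 0.023, 1.371, -0.057], TCP at [0.179, -0.625, 0.223] pointing down, gripper open.
Joint ranges: [-2.86, 2.86], [-0.3, 2.09], [-1.38, 1.24], [0.06, 2.45], [-1.56, 4.7], [0.09, 2.05], [-2.69, 2.69]. Speed limits (rad/s): [2.57, 2.57, 3.14, 3.14, 3.14, 3.14, 3.14].

## Interface

Orientations are given as a rotation vector (axis times angle).
In Python, from bench import ctrl gives the robot as it stands. The module is installed in compiled form; this text tells all that it offers.
- The arm moves only by the shell command python3 -m handwheel 'ROWS' [FORCE]. ROWS is JSON, a list of rows, each a list of 7 numbers: the finger opening in m, from 0 to 0.087, then the shift along the tool's x, y, z in m, then the turn, a rotation vector about the tool's x, y, z in degrees. A call has 1 to 12 rows; each row shifts and turns the commanded pose from where the row before left it, along the tool's axes as they then stand; what a row does not reach is not made up. A row lasts 1/8 s, in which the tool goes at most 62.5 mm and 10.7 degrees, less where a joint would pass 70% of its speed; a pose out of reach is approached as far as the arm can. A call is refused whole if a number of a shift passes 0.0625 or a number of a turn 10.7, either way. A call with a gripper value outside its range is refused whole. The fingers move at their own pace and stop on an object; FORCE is the grip in N (left out, the last holds). Time passes only in rows, so rows that do not move let the fingers close. It gives the time, the measured TCP pose, the force, the opening and the grip force at its end, in the units of the state.
- ctrl.get_state(): the state, without advancing time (a new reading comes with each control period).
- ctrl.get_image(name): name is "side" or "top" or "wrist"; returns (picture, depth): 384x512x3 uint8, blue, green, red; 384x512 float32, m along the optical axis (not along the pixel's ray), 0 where there is no reading.
- ctrl.camera_info(name): a dict with "intrinsics" (3x3 intrinsics, pixels), "R" (3x3) and "t" (3): a world point X has camera coordinates R X + t. Camera axes: x right, y down, z forward; pixel columns grow to the right and rows downward; lengths in m; the calibration is good to about 2 mm. A picture is of the moment at which its call begins: read the wrist's pose just before it. camera_info takes no time and is no camera call; for the wrist camera it gives the pose at the moment of the call.
- ctrl.close_job(): hands the job in; it is judged then, once.
The state is a dict: "time": time; "joint_positions": joint angles; "qd": joint speeds; "joint_torque": joint torques, N m; "position": TCP position; "tool_rot": TCP orientation; "ft_force": force on the tool from outside, world axes, zero at the start; "torque": the same for the moment, N m; "grip_width": opening from 0.0 (shut) to 1.0 (fully open); "grip_force": force on a finger pad.
Only numpy, scipy, OpenCV 4.12 (cv2) and the standard library are available. Lean on these libraries where they do the work, as an engineer would, in place of code of your own. Each camera call takes 0.05 s, during which the arm holds its last target. There are 200 camera calls.

## Task

The three machined sensor parts are each on the wrong sloped stand: move them so that each lies on the stand whose cleat is shaped for it - the round one in the V cleat, the block with its long side along the straight cleat, the T with its stem pointing down the slope through the gap of the split cleat. Every part must lie flat on the slope, up against the cleat and about centred on it, let go and at rest. The black rubber pad is free for setting one aside on the way; leave the jar, the tape roll and the aluminium case where they stand.

Things in the scene. Friction and masses are not known exactly. Their poses are not given: they have to be found in the camera images.
- disc: Round steel load cell: disc 52 mm diameter, 30 mm high, with a 20 mm load button 4 mm high on top; about 0.45 kg. Origin: centre of its underside, z: its axis, up. It starts on the straight-cleat stand, its x and y along those of the stand.
- block: Aluminium block load cell, 40 mm (its x) by 52 mm (its y, the long side) by 30 mm high; about 0.17 kg. Origin: centre of its underside, z up out of its top. It starts on the split-cleat stand, its x up the slope.
- tee: Brass T-shaped bracket, 30 mm high all over, about 0.42 kg. Seen from above: crossbar 24 mm (x, from +1 to +25 mm) by 54 mm (y), its middle at x = +13 mm; stem 22 mm wide (y), 26 mm long, pointing to its -x (from x = +1 to -25 mm). Origin: on the underside, in the middle of its overall 50 mm length; z up. It starts on the V-cleat stand, stem pointing down the slope.
- v_seat: Stand with V cleat for the disc: two black bars in a wide V open up-slope. Fixed white plate, 96 mm wide, sloping 18 deg, cleat 8 mm high at its low end. Frame: +x up the slope, y level along the cleat, z out of the face; origin on the face, 36 mm over the bench, where the origin of its part comes when against the cleat. Plate x -46 to 42 mm; bars within x -44 to -15, y +-29 mm.
- straight_seat: Stand with straight cleat for the block: one black bar. Fixed white plate, 96 mm wide, sloping 18 deg, cleat 8 mm high at its low end. Frame: +x up the slope, y level along the cleat, z out of the face; origin on the face, 36 mm over the bench, where the origin of its part comes when against the cleat. Plate x -32 to 54 mm; bar 90 mm long, its upper face at x = -20 mm.
- split_seat: Stand with split cleat for the T: two black bars in line, 34 mm gap between. Fixed white plate, 96 mm wide, sloping 18 deg, cleat 8 mm high at its low end. Frame: +x up the slope, y level along the cleat, z out of the face; origin on the face, 36 mm over the bench, where the origin of its part comes when against the cleat. Plate x -32 to 54 mm; bars' upper faces at x = +1 mm, each 28 mm long.
- pad: Free spot: flat black rubber pad, 100 x 100 mm, 6 mm thick, fixed flat on the bench, empty at the start. Origin: centre of its underside, at bench height.
- jar: Bystander: small closed jar, 54 mm diameter, 85 mm high, standing on the bench. Origin: centre of its underside.
- tape: Bystander: cardboard tape roll (empty core) lying flat, 84 mm outside, 68 mm inside diameter, 45 mm high. Origin: centre of its underside.
- case: Bystander: small closed aluminium case, 70 mm (x) by 110 mm (y) by 50 mm high, loose. Origin: centre of its underside.
Mind the look-alikes: they are no part of the job. Leave any blue or pink look-alike of the disc alone.

How it is judged:
By the outcome, as a careful person would: the job done as asked, in the order asked, and still so for the second after the job is handed in, with the robot touching nothing.
It also fails if it takes over 112 s, if anything falls off the work surface, if the arm or the gripper's body presses on something with over 40 N, if the wrist force passes 120 N, or if a joint passes its speed limit or range.

## Working session

There is one attempt and no reset: what is moved stays moved. The work goes in short steps, Python scripts to look and compute and a shell command to move; the robot and the scene stay as the last step left them, time stands still between calls to the robot, and variables do not carry over. Pictures are saved under pics/ and viewed, at most 14 in all, crops included, and the job is handed in when it is done.

```bash
mkdir -p pics; ls
python3 - <<'E'
from bench import ctrl
import cv2,numpy as np
s=ctrl.get_state();print({k:np.round(v,3) for k,v in s.items()})
for n in("top","side"):
    im,d=ctrl.get_image(n);cv2.imwrite(f"pics/{n}0.png",im);np.save(f"{n}_d0.npy",d)
    c=ctrl.camera_info(n);print(n,np.round(c["intrinsics"],1).tolist(),np.round(c["R"],3).tolist(),np.round(c["t"],3))
E
```

```text
pics
{'time': np.float64(0.0), 'joint_positions': array([ 1.305,  0.322, -0.07 ,  1.452,  0.023,  1.371, -0.057]), 'qd': array([-0.002, -0.   ,  0.001, -0.   , -0.001,  0.002, -0.001]), 'joint_torque': array([-0.0000e+00, -4.9128e+01, -4.0400e-01, -3.1253e+01, -6.4000e-02,
        4.4000e-02,  0.0000e+00]), 'position': array([ 0.179, -0.624,  0.221]), 'tool_rot': array([-3.109e+00, -4.380e-01,  1.000e-03]), 'ft_force': array([-0.538, -0.399, -0.622]), 'torque': array([-0.01 ,  0.024, -0.033]), 'grip_force': np.float64(0.0), 'grip_width': np.float64(1.0)}
top [[471.7, 0.0, 252.5], [0.0, 471.7, 194.4], [0.0, 0.0, 1.0]] [[-0.022, -1.0, -0.005], [-0.989, 0.022, -0.145], [0.145, 0.002, -0.989]] [0.017 0.595 1.135]
side [[477.6, 0.0, 246.8], [0.0, 477.6, 187.4], [0.0, 0.0, 1.0]] [[0.992, -0.125, 0.005], [-0.092, -0.753, -0.651], [0.085, 0.646, -0.759]] [-0.608  0.071  1.285]
```

View pics/top0.png

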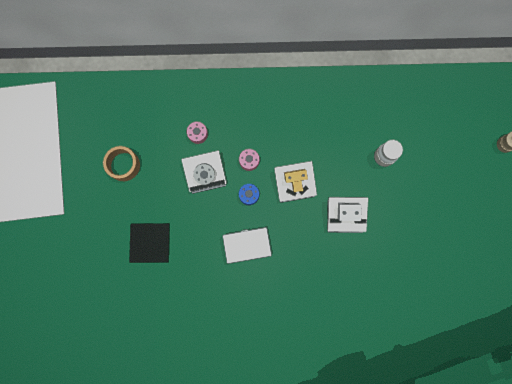

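View pics/side0.png

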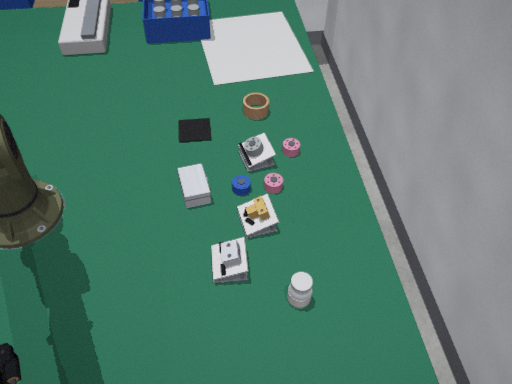

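```bash
cat > h.py <<'E'
from bench import ctrl
import cv2,numpy as np
from scipy.spatial.transform import Rotation as Ro
def cloud(d,c):
    K=c["intrinsics"];v,u=np.indices(d.shape)
    P=np.stack([(u-K[0,2])/K[0,0]*d,(v-K[1,2])/K[1,1]*d,d],-1)
    return (P-np.asarray(c["t"]))@np.asarray(c["R"])
def toolrot(yaw,tilt=18,flip=0):
    """tool z into the stand face (stand yaw deg, slope tilt), tool y along stand y"""
    S=Ro.from_euler("ZY",[yaw,-tilt],degrees=True)  # stand: x up slope
    return S*Ro.from_euler("X",180,degrees=True)*Ro.from_euler("Z",180*flip,degrees=True)
def stand(x,y,yaw):
    return np.array([x,y,.036]),Ro.from_euler("ZY",[yaw,-18],degrees=True)
def go(p,R,n=None):
    """equal rows to reach TCP pose p,R"""
    s=ctrl.get_state();R0=Ro.from_rotvec(s["tool_rot"]);d=R0.inv().apply(np.asarray(p)-s["position"])
    w=(R0.inv()*R).as_rotvec(degrees=True)
    n=n or int(max(np.ceil(np.abs(d).max()/.055),np.ceil(np.linalg.norm(w)/10),1))
    r=Ro.from_rotvec(w/n,degrees=True);M=sum((r**k).as_matrix() for k in range(n))
    print(n,"rows of",np.round(np.linalg.solve(M,d),4).tolist(),np.round(w/n,2).tolist())
def step(): 
    s=ctrl.get_state();print(np.round(s["time"],2),np.round(s["position"],4),np.round(s["tool_rot"],3),"F",np.round(s["ft_force"],1),"w",round(float(s["grip_width"])*87,1),"g",round(float(s["grip_force"]),1))
E
python3 - <<'E'
from h import *
im=cv2.imread("pics/top0.png");d=np.load("top_d0.npy");P=cloud(d,ctrl.camera_info("top"))
for n,(u,v) in dict(disc=(204,174),tee=(296,177),block=(347,212),pad=(150,243),jar=(391,150),tape=(122,163),case=(247,245),blue=(249,194),pinkA=(249,159),pinkB=(197,132)).items(): print(n,np.round(P[v,u],3))
hsv=cv2.cvtColor(im,cv2.COLOR_BGR2HSV);m=((hsv[...,1]<50)&(hsv[...,2]>150)).astype(np.uint8)
for c in cv2.findContours(m,cv2.RETR_EXTERNAL,cv2.CHAIN_APPROX_NONE)[0]:
    if 300<cv2.contourArea(c)<3000: print(cv2.minAreaRect(c))
print(np.round(Ro.from_rotvec(ctrl.get_state()["tool_rot"]).as_matrix(),2))
c=ctrl.camera_info("wrist");R=np.asarray(c["R"]);print("wristcam pos",-R.T@c["t"],np.round(R,2),c["intrinsics"])
E
```

```text
disc [0.645 0.122 0.067]
tee [ 0.632 -0.104  0.068]
block [ 0.543 -0.224  0.072]
pad [0.482 0.268 0.001]
jar [ 0.692 -0.337  0.082]
tape [0.692 0.343 0.004]
case [0.47  0.02  0.048]
blue [0.598 0.012 0.036]
pinkA [0.688 0.011 0.032]
pinkB [0.762 0.143 0.033]
((246.43243408203125, 244.5946044921875), (29.263019561767578, 44.38772964477539), 80.53767395019531)
((347.5, 214.5), (33.0, 39.0), 90.0)
((295.5405578613281, 181.2432403564453), (34.85258483886719, 38.140567779541016), 80.53767395019531)
((203.35462951660156, 170.76031494140625), (33.46478271484375, 38.20747756958008), 77.19573211669922)
((102.49531555175781, 63.28899383544922), (13.618860244750977, 127.3019027709961), 88.72696685791016)
((295.6117858886719, 58.972206115722656), (13.570758819580078, 64.90471649169922), 88.56790161132812)
((423.5160217285156, 56.09416198730469), (13.454546928405762, 47.334068298339844), 88.45184326171875)
[[ 0.96  0.28 -0.  ]
 [ 0.28 -0.96  0.  ]
 [-0.   -0.   -1.  ]]
wristcam pos [ 0.25738239 -0.60257012  0.38346357] [[ 0.28 -0.96 -0.  ]
 [-0.92 -0.26  0.3 ]
 [-0.29 -0.08 -0.95]] [[293.97945853   0.         258.81390339]
 [  0.         293.97945853 190.60177966]
 [  0.           0.           1.        ]]
```

Run:
```python
from h import *
go([.53,-.224,.23],toolrot(0,0),9)
```

```text
9 rows of [0.0455, -0.038, -0.0009] [-0.01, 0.0, 1.78]
```

```bash
python3 -m handwheel '[[0.087,0.0455,-0.038,-0.001,0,0,1.78],[0.087,0.0455,-0.038,-0.001,0,0,1.78],[0.087,0.0455,-0.038,-0.001,0,0,1.78],[0.087,0.0455,-0.038,-0.001,0,0,1.78],[0.087,0.0455,-0.038,-0.001,0,0,1.78],[0.087,0.0455,-0.038,-0.001,0,0,1.78],[0.087,0.0455,-0.038,-0.001,0,0,1.78],[0.087,0.0455,-0.038,-0.001,0,0,1.78],[0.087,0.0455,-0.038,-0.001,0,0,1.78],[0.087,0,0,0,0,0,0],[0.087,0,0,0,0,0,0]]'
cat > w.py <<'E'
from h import *
import sys
n=sys.argv[1];c=ctrl.camera_info("wrist");im,d=ctrl.get_image("wrist")
cv2.imwrite(f"pics/{n}.png",im);np.savez(f"{n}.npz",d=d,P=cloud(d,c),**{k:np.asarray(c[k]) for k in("R","t","intrinsics")})
E
python3 w.py w_block; python3 -c "
from h import *
step();go([.60,-.104,.23],toolrot(0,0));"
```

```text
time: 1.48
position: [0.5293, -0.2251, 0.2309]
tool_rot: [3.141, 0.001, -0.002]
ft_force: [-0.8, -0.4, -0.8]
grip_width: 1.002
grip_force: 0.0
1.52 [ 0.5289 -0.2261  0.231 ] [ 3.141e+00 -2.000e-03 -2.000e-03] F [ 0.3 -0.9  0.6] w 87.1 g 0.0
3 rows of [0.0237, -0.0407, 0.0003] [0.01, 0.03, -0.03]
```

View pics/w_block.png

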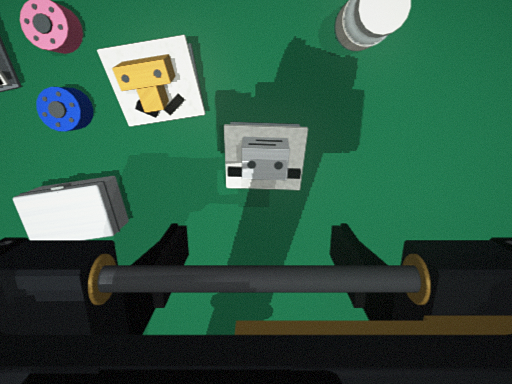

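```bash
python3 -m handwheel '[[0.087,0.0237,-0.0407,0,0,0,0],[0.087,0.0237,-0.0407,0,0,0,0],[0.087,0.0237,-0.0407,0,0,0,0],[0.087,0,0,0,0,0,0],[0.087,0,0,0,0,0,0]]'
python3 w.py w_tee
python3 -m handwheel '[[0.087,0,-0.055,0,0,0,0],[0.087,0,-0.055,0,0,0,0],[0.087,0,-0.055,0,0,0,0],[0.087,0,-0.055,0,0,0,0],[0.087,0,0,0,0,0,0],[0.087,0,0,0,0,0,0]]'
python3 w.py w_disc; python3 -c "
import cv2,numpy as np
cv2.imwrite('pics/two.png',np.hstack([cv2.imread('pics/w_tee.png')[:240,110:],cv2.imread('pics/w_disc.png')[:240,:390]]))"
```

```text
time: 2.15
position: [0.6002, -0.1051, 0.2313]
tool_rot: [3.14, -0.004, -0.002]
ft_force: [-0.8, -0.6, -1.3]
grip_width: 0.998
grip_force: 0.0
time: 2.95
position: [0.6012, 0.1146, 0.2314]
tool_rot: [3.14, -0.004, -0.0]
ft_force: [-0.1, -0.8, -0.1]
grip_width: 0.997
grip_force: 0.0
```

View pics/two.png

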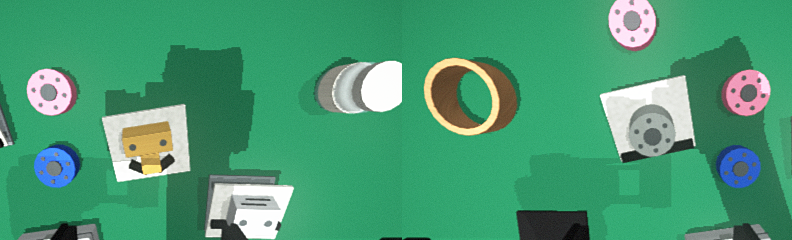

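```bash
cat > meas.py <<'E'
from h import *
def stands(f,xy,xc,top=False):
    z=np.load(f+".npz");P=z["P"].reshape(-1,3);P=P[z["d"].ravel()>0]
    q=P[(np.hypot(P[:,0]-xy[0],P[:,1]-xy[1])<.07)&(P[:,2]>.012)&(P[:,2]<.075)]
    # RANSAC-free: iterate from 18 deg slope plane along +x
    best=None
    for yaw in np.arange(-30,31,2.):
        n=Ro.from_euler("ZY",[yaw,-18],degrees=True).apply([0,0,1]);h=q@n
        hi,e=np.histogram(h,np.arange(h.min(),h.max()+.002,.002))
        if best is None or hi.max()>best[0]: best=(hi.max(),n,e[hi.argmax()]+.001)
    n,h0=best[1:]
    for _ in range(8):
        s=q[np.abs(q@n-h0)<.003];c=s.mean(0);n=np.linalg.svd(s-c,full_matrices=False)[2][2];n*=np.sign(n[2]);h0=n@c
    tilt=np.degrees(np.arccos(n[2]));pyaw=np.degrees(np.arctan2(-n[1],-n[0]))
    R=Ro.from_euler("ZY",[pyaw,-18],degrees=True);L=R.inv().apply(s-c)
    r=cv2.minAreaRect((L[:,:2]*1000).astype(np.float32));a=(r[2]+45)%90-45
    ctr=c+R.apply([r[0][0]/1e3,r[0][1]/1e3,0]);yaw=pyaw+a
    S=Ro.from_euler("ZY",[yaw,-18],degrees=True);o=ctr-S.apply([xc,0,0])
    print(f,"tilt %.1f planeyaw %.1f yaw %.2f"%(tilt,pyaw,yaw),"size",np.round(r[1],1),"origin",np.round(o,4))
    return o,S,q
for f,xy,xc in(("w_block",(.54,-.224),.011),("w_tee",(.62,-.104),-.002),("w_tee",(.54,-.224),.011),("w_disc",(.64,.122),.011)):
    o,S,q=stands(f,xy,xc);L=S.inv().apply(q-o)*1e3
    t=L[(L[:,2]>26)&(L[:,2]<31.5)]
    if len(t)>50: print("  part top(30mm) rect",cv2.minAreaRect(t[:,:2].astype(np.float32)),"z",np.median(t[:,2]))
E
python3 meas.py
```

```text
w_block tilt 17.9 planeyaw -2.0 yaw -1.73 size [87.  95.9] origin [ 0.5297 -0.2319  0.0358]
  part top(30mm) rect ((21.918962478637695, 0.0053539276123046875), (40.95244598388672, 51.97175979614258), 0.05021599680185318) z 29.940816635708586
w_tee tilt 17.9 planeyaw 8.4 yaw 8.37 size [95.9 88.8] origin [ 0.6293 -0.1054  0.0358]
  part top(30mm) rect ((1.8016242980957031, 0.021356582641601562), (50.905269622802734, 53.79127883911133), 0.26925498247146606) z 29.943249373647234
w_tee tilt 17.8 planeyaw -2.0 yaw -2.23 size [96.6 87.7] origin [ 0.5301 -0.2316  0.0361]
  part top(30mm) rect ((21.789554595947266, 0.18280029296875), (40.60602569580078, 52.417625427246094), 0.39257749915122986) z 30.01730982892106
w_disc tilt 17.8 planeyaw 11.6 yaw 11.66 size [85.5 96.2] origin [0.6478 0.1237 0.0359]
  part top(30mm) rect ((6.717974662780762, -0.10117340087890625), (50.888282775878906, 51.071258544921875), 48.54823303222656) z 30.018499040678847
```

```bash
cat >> h.py <<'E'
ST=dict(split=(.5298,-.2318,-2.0),v=(.6293,-.1054,8.4),straight=(.6478,.1237,11.6))
def at(name,x,z,y=0,n=None):
    o,S=stand(*ST[name]);go(o+S.apply(np.array([x,y,z])/1e3),toolrot(ST[name][2]),n)
E
python3 -c "
from h import *
step();at('straight',6.3,65)"
```

```text
3.0 [0.6014 0.1139 0.2313] [ 3.14  -0.006 -0.   ] F [0.3 0.  0. ] w 87.1 g 0.0
3 rows of [0.0064, -0.0012, 0.0449] [0.66, 5.98, -3.91]
```

```bash
python3 -m handwheel '[[0.087,0.0064,-0.0012,0.0449,0.66,5.98,-3.91],[0.087,0.0064,-0.0012,0.0449,0.66,5.98,-3.91],[0.087,0.0064,-0.0012,0.0449,0.66,5.98,-3.91],[0.087,0,0,0,0,0,0],[0.087,0,0,0,0,0,0]]'; python3 -c "
from h import *
step();at('straight',6.3,5)"
```

```text
time: 3.62
position: [0.6354, 0.1231, 0.1023]
tool_rot: [-3.054, -0.311, -0.487]
ft_force: [0.8, -0.1, 0.8]
grip_width: 1.005
grip_force: 0.0
3.62 [0.6354 0.1231 0.1023] [-3.054 -0.311 -0.487] F [ 0.8 -0.1  0.8] w 87.4 g 0.0
2 rows of [-0.0013, 0.001, 0.0309] [-0.05, -0.06, 0.01]
```

```bash
python3 -m handwheel '[[0.087,-0.0007,0.0005,0.02,0,0,0],[0.087,-0.0007,0.0005,0.02,0,0,0],[0.087,-0.0012,0.001,0.0215,0,0,0],[0.087,0,0,0,0,0,0],[0.04,0,0,0,0,0,0],[0.04,0,0,0,0,0,0],[0.04,0,0,0,0,0,0],[0.04,0,0,0,0,0,0]]' 30; python3 -c "
from h import *
step()"
```

```text
time: 4.62
position: [0.6502, 0.1261, 0.041]
tool_rot: [-3.053, -0.316, -0.484]
ft_force: [-0.6, -0.3, -0.2]
grip_width: 0.631
grip_force: 0.0
4.62 [0.6502 0.1261 0.041 ] [-3.053 -0.316 -0.484] F [-0.6 -0.3 -0.2] w 54.9 g 0.0
```

```bash
python3 -m handwheel '[[0.04,0,0,0,0,0,0],[0.04,0,0,0,0,0,0]]' 30; python3 -c "
from h import *
step()"
```

```text
time: 4.88
position: [0.6502, 0.1257, 0.041]
tool_rot: [-3.054, -0.316, -0.484]
ft_force: [-0.6, -1.0, 0.8]
grip_width: 0.589
grip_force: 30.0
4.88 [0.6502 0.1257 0.041 ] [-3.054 -0.316 -0.484] F [-0.6 -1.   0.8] w 51.3 g 30.0
```

```bash
python3 -m handwheel '[[0.04,0,0,-0.03,0,0,0],[0.04,0,0,-0.05,0,0,0],[0.04,0,0,0,0,0,0]]'; python3 -c "
from h import *
o,S=stand(*ST['straight']);print(S.inv().apply(np.array([.6502,.1257,.041])-o))
step();go([.482,.268,.06],toolrot(11.6,0))"
```

```text
time: 5.25
position: [0.627, 0.1215, 0.1198]
tool_rot: [-3.052, -0.317, -0.491]
ft_force: [0.3, 0.4, -5.3]
grip_width: 0.585
grip_force: 30.0
[0.00416347 0.00147656 0.00390452]
5.25 [0.627  0.1215 0.1198] [-3.052 -0.317 -0.491] F [ 0.3  0.4 -5.3] w 50.9 g 30.0
4 rows of [-0.0305, -0.0432, 0.0092] [-0.02, -4.57, 0.06]
```

```bash
python3 -m handwheel '[[0.04,-0.0305,-0.0432,0.0092,0,-4.57,0],[0.04,-0.0305,-0.0432,0.0092,0,-4.57,0],[0.04,-0.0305,-0.0432,0.0092,0,-4.57,0],[0.04,-0.0305,-0.0432,0.0092,0,-4.57,0],[0.04,0,0,0,0,0,0],[0.04,0,0,0,0,0,0]]'; python3 -c "
from h import *
step();go([.482,.268,.011],toolrot(11.6,0))"
```

```text
time: 6.0
position: [0.48, 0.2664, 0.0559]
tool_rot: [-3.124, -0.325, 0.011]
ft_force: [-0.7, -0.6, -4.9]
grip_width: 0.591
grip_force: 30.0
6.0 [0.48   0.2664 0.0559] [-3.124 -0.325  0.011] F [-0.7 -0.6 -4.9] w 51.4 g 30.0
1 rows of [0.0026, -0.0011, 0.0449] [-0.07, 0.39, 0.29]
```

```bash
python3 -m handwheel '[[0.04,0.001,0,0.02,0,0.3,0],[0.04,0.001,0,0.015,0,0,0],[0.04,0,0,0.006,0,0,0],[0.04,0,0,0.002,0,0,0],[0.04,0,0,0,0,0,0]]'
```

```text
time: 6.62
position: [0.4829, 0.2677, 0.015]
tool_rot: [-3.123, -0.324, -0.002]
ft_force: [-0.5, 0.1, -4.9]
grip_width: 0.589
grip_force: 30.0
```

```bash
python3 -m handwheel '[[0.04,0,0,0.002,0,0,0],[0.04,0,0,0.0015,0,0,0],[0.04,0,0,0,0,0,0]]'
```

```text
time: 7.0
position: [0.4825, 0.2675, 0.0112]
tool_rot: [-3.123, -0.324, -0.001]
ft_force: [-0.9, 0.5, -5.1]
grip_width: 0.595
grip_force: 30.0
```

```bash
python3 -m handwheel '[[0.04,0,0,0.0015,0,0,0],[0.04,0,0,0,0,0,0]]'
```

```text
time: 7.25
position: [0.4828, 0.2677, 0.0105]
tool_rot: [-3.123, -0.324, -0.002]
ft_force: [-1.4, -1.6, 3.1]
grip_width: 0.59
grip_force: 30.0
```

```bash
python3 -m handwheel '[[0.087,0,0,0,0,0,0],[0.087,0,0,0,0,0,0],[0.087,0,0,0,0,0,0],[0.087,0,0,-0.03,0,0,0],[0.087,0,0,-0.06,0,0,0],[0.087,0,0,-0.06,0,0,0],[0.087,0,0,0,0,0,0]]'; python3 -c "
from h import *
step();at('split',21.3,110,n=10)"
```

```text
time: 8.12
position: [0.4855, 0.2695, 0.1651]
tool_rot: [-3.12, -0.324, -0.016]
ft_force: [-0.2, -0.7, -0.4]
grip_width: 0.997
grip_force: 0.0
8.12 [0.4855 0.2695 0.1651] [-3.12  -0.324 -0.016] F [-0.2 -0.7 -0.4] w 86.7 g 0.0
10 rows of [-0.0022, 0.0502, 0.0017] [-0.25, 1.73, 1.37]
```

```bash
python3 -m handwheel '[[0.087,-0.0022,0.0502,0.0017,-0.25,1.73,1.37],[0.087,-0.0022,0.0502,0.0017,-0.25,1.73,1.37],[0.087,-0.0022,0.0502,0.0017,-0.25,1.73,1.37],[0.087,-0.0022,0.0502,0.0017,-0.25,1.73,1.37],[0.087,-0.0022,0.0502,0.0017,-0.25,1.73,1.37],[0.087,-0.0022,0.0502,0.0017,-0.25,1.73,1.37],[0.087,-0.0022,0.0502,0.0017,-0.25,1.73,1.37],[0.087,-0.0022,0.0502,0.0017,-0.25,1.73,1.37],[0.087,-0.0022,0.0502,0.0017,-0.25,1.73,1.37],[0.087,-0.0022,0.0502,0.0017,-0.25,1.73,1.37],[0.087,0,0,0,0,0,0],[0.087,0,0,0,0,0,0]]'; python3 -c "
from h import *
step();at('split',21.3,5,n=3)"
```

```text
time: 9.62
position: [0.512, -0.2324, 0.1426]
tool_rot: [3.096, -0.053, 0.472]
ft_force: [0.2, 0.0, 0.1]
grip_width: 1.001
grip_force: 0.0
9.62 [ 0.512  -0.2324  0.1426] [ 3.096 -0.053  0.472] F [0.2 0.  0.1] w 87.1 g 0.0
3 rows of [0.002, -0.0005, 0.0339] [0.07, 0.22, 0.02]
```

```bash
python3 -m handwheel '[[0.087,0.003,-0.0007,0.034,0.1,0.3,0],[0.087,0.003,-0.0007,0.034,0.1,0.3,0],[0.087,0,0,0.01,0,0,0],[0.087,0,0,0,0,0,0]]'; python3 -c "
from h import *
step();at('split',21.3,4.5,n=1)"
```

```text
time: 10.12
position: [0.5418, -0.2318, 0.0706]
tool_rot: [3.097, -0.049, 0.49]
ft_force: [0.6, -0.2, 0.8]
grip_width: 1.001
grip_force: 0.0
10.12 [ 0.5418 -0.2318  0.0706] [ 3.097 -0.049  0.49 ] F [ 0.6 -0.2  0.8] w 87.1 g 0.0
1 rows of [-0.0008, 0.0004, 0.0247] [-0.02, 0.03, 0.17]
```

```bash
python3 -m handwheel '[[0.087,-0.001,0,0.015,0,0,0],[0.087,0,0,0.0085,0,0,0],[0.05,0,0,0,0,0,0],[0.04,0,0,0,0,0,0],[0.04,0,0,0,0,0,0],[0.04,0,0,0,0,0,0],[0.04,0,0,0,0,0,0],[0.04,0,0,0,0,0,0]]' 25; python3 -c "
from h import *
step();o,S=stand(*ST['split']);print(S.inv().apply(ctrl.get_state()['position']-o))"
```

```text
time: 11.12
position: [0.5481, -0.2333, 0.0486]
tool_rot: [3.096, -0.052, 0.491]
ft_force: [-1.7, 0.7, 3.6]
grip_width: 0.593
grip_force: 25.0
11.12 [ 0.5481 -0.2333  0.0486] [ 3.096 -0.052  0.491] F [-1.7  0.7  3.6] w 51.6 g 25.0
[ 0.02132566 -0.00081143  0.0063039 ]
```

```bash
python3 -m handwheel '[[0.04,0,0,-0.03,0,0,0],[0.04,0,0,-0.05,0,0,0],[0.04,0,0,-0.05,0,0,0],[0.04,0,0,0,0,0,0]]'; python3 -c "
from h import *
step();at('straight',4,80,n=8)"
```

```text
time: 11.62
position: [0.5092, -0.2337, 0.1764]
tool_rot: [3.089, -0.053, 0.5]
ft_force: [0.3, -0.9, -2.7]
grip_width: 0.594
grip_force: 25.0
11.62 [ 0.5092 -0.2337  0.1764] [ 3.089 -0.053  0.5  ] F [ 0.3 -0.9 -2.7] w 51.7 g 25.0
8 rows of [0.0145, -0.0432, 0.0129] [0.57, -0.05, -1.61]
```

```bash
python3 -m handwheel '[[0.04,0.0145,-0.0432,0.0129,0.57,-0.05,-1.61],[0.04,0.0145,-0.0432,0.0129,0.57,-0.05,-1.61],[0.04,0.0145,-0.0432,0.0129,0.57,-0.05,-1.61],[0.04,0.0145,-0.0432,0.0129,0.57,-0.05,-1.61],[0.04,0.0145,-0.0432,0.0129,0.57,-0.05,-1.61],[0.04,0.0145,-0.0432,0.0129,0.57,-0.05,-1.61],[0.04,0.0145,-0.0432,0.0129,0.57,-0.05,-1.61],[0.04,0.0145,-0.0432,0.0129,0.57,-0.05,-1.61],[0.04,0,0,0,0,0,0],[0.04,0,0,0,0,0,0]]'; python3 -c "
from h import *
step();at('straight',3,20,n=2)"
```

```text
time: 12.88
position: [0.6239, 0.1217, 0.1079]
tool_rot: [-3.054, -0.312, -0.469]
ft_force: [-0.8, -0.5, -1.8]
grip_width: 0.595
grip_force: 25.0
12.88 [0.6239 0.1217 0.1079] [-3.054 -0.312 -0.469] F [-0.8 -0.5 -1.8] w 51.8 g 25.0
2 rows of [0.0019, 0.0015, 0.0279] [-0.17, 0.26, 0.01]
```

```bash
python3 -m handwheel '[[0.04,0.0025,0.001,0.026,-0.17,0.26,0],[0.04,0.0025,0.001,0.026,-0.17,0.26,0],[0.04,0,0,0,0,0,0],[0.04,0,0,0,0,0,0]]'; python3 -c "
from h import *
step();at('straight',3,7,n=1)"
```

```text
time: 13.38
position: [0.6457, 0.1235, 0.0623]
tool_rot: [-3.056, -0.308, -0.489]
ft_force: [-0.1, -0.3, -1.6]
grip_width: 0.594
grip_force: 25.0
13.38 [0.6457 0.1235 0.0623] [-3.056 -0.308 -0.489] F [-0.1 -0.3 -1.6] w 51.7 g 25.0
1 rows of [-0.0032, 0.0002, 0.0186] [0.05, -0.2, -0.07]
```

```bash
python3 -m handwheel '[[0.04,-0.002,0,0.01,0,0,0],[0.04,0,0,0.007,0,0,0],[0.04,0,0,0.001,0,0,0],[0.04,0,0,0,0,0,0]]'; python3 -c "
from h import *
step();at('straight',3,7,n=1)"; python3 -m handwheel '[[0.04,0,0,0.001,0,0,0],[0.04,0,0,0,0,0,0]]'
```

```text
time: 13.88
position: [0.6492, 0.1254, 0.0441]
tool_rot: [-3.055, -0.311, -0.489]
ft_force: [-0.0, -0.0, -1.5]
grip_width: 0.594
grip_force: 25.0
13.88 [0.6492 0.1254 0.0441] [-3.055 -0.311 -0.489] F [-0.  -0.  -1.5] w 51.7 g 25.0
1 rows of [-0.0012, 0.0014, 0.0001] [0.01, -0.18, 0.01]
time: 14.12
position: [0.6497, 0.1256, 0.0439]
tool_rot: [-3.056, -0.311, -0.49]
ft_force: [-4.3, -0.8, 4.2]
grip_width: 0.596
grip_force: 25.0
```

```bash
python3 -m handwheel '[[0.04,-0.001,0.0013,-0.0006,0,0,0],[0.04,-0.0015,0,0,0,0,0],[0.04,-0.0015,0,0,0,0,0],[0.04,0,0,0,0,0,0]]'; python3 -c "
from h import *
step();at('straight',0,6.5,n=1)"
```

```text
time: 14.62
position: [0.6462, 0.1232, 0.0427]
tool_rot: [-3.055, -0.31, -0.49]
ft_force: [0.8, 0.0, 1.4]
grip_width: 0.599
grip_force: 25.0
14.62 [0.6462 0.1232 0.0427] [-3.055 -0.31  -0.49 ] F [0.8 0.  1.4] w 52.2 g 25.0
1 rows of [-0.0005, -0.0002, 0.0004] [0.02, -0.22, 0.0]
```

```bash
python3 -m handwheel '[[0.04,-0.001,0,0,0,0,0],[0.04,-0.001,0,0,0,0,0],[0.04,0,0,0,0,0,0]]'; python3 -c "
from h import *
step();at('straight',0,6.5,n=1)"
```

```text
time: 15.0
position: [0.6447, 0.123, 0.0423]
tool_rot: [-3.055, -0.311, -0.491]
ft_force: [3.0, 0.2, -0.2]
grip_width: 0.595
grip_force: 25.0
15.0 [0.6447 0.123  0.0423] [-3.055 -0.311 -0.491] F [ 3.   0.2 -0.2] w 51.7 g 25.0
1 rows of [0.0011, -0.0, 0.0004] [0.01, -0.27, 0.01]
```

```bash
python3 -m handwheel '[[0.04,-0.001,0,0,0,0,0],[0.04,0,0,0,0,0,0],[0.04,0,0,0,0,0,0]]'; python3 -m handwheel '[[0.08,0,0,0,0,0,0],[0.087,0,0,0,0,0,0],[0.087,0,0,0,0,0,0],[0.087,0,0,-0.03,0,0,0],[0.087,0,0,-0.06,0,0,0],[0.087,0,0,-0.06,0,0,0],[0.087,0,0,0,0,0,0]]';python3 w.py w_b2
python3 - <<'E'
from h import *
step();at('v',12,100,n=5)
exec(open('meas.py').read().split("for f,xy,xc")[0])
o,S,q=stands("w_b2",(.64,.122),.011);L=S.inv().apply(q-o)*1e3;t=L[(L[:,2]>26)&(L[:,2]<31.5)]
print(len(t),cv2.minAreaRect(t[:,:2].astype(np.float32)) if len(t) else "",np.median(t[:,2]))
E
```

```text
time: 15.38
position: [0.6447, 0.123, 0.0423]
tool_rot: [-3.054, -0.311, -0.494]
ft_force: [6.8, 0.4, -2.5]
grip_width: 0.592
grip_force: 25.0
time: 16.25
position: [0.5995, 0.114, 0.1902]
tool_rot: [-3.055, -0.311, -0.504]
ft_force: [-0.4, 0.5, 0.1]
grip_width: 0.998
grip_force: 0.0
16.3 [0.5982 0.1133 0.187 ] [-3.056 -0.311 -0.497] F [-0.8 -0.2 -0.8] w 86.8 g 0.0
5 rows of [-0.0086, 0.044, 0.0082] [-0.17, -0.09, 0.61]
w_b2 tilt 17.9 planeyaw 11.5 yaw 11.71 size [85.5 96.1] origin [0.6473 0.1237 0.0358]
1850 ((-0.20566558837890625, -0.7999286651611328), (40.482093811035156, 52.103397369384766), 0.1379999816417694) 30.042521807020712
```

View pics/w_b2.png

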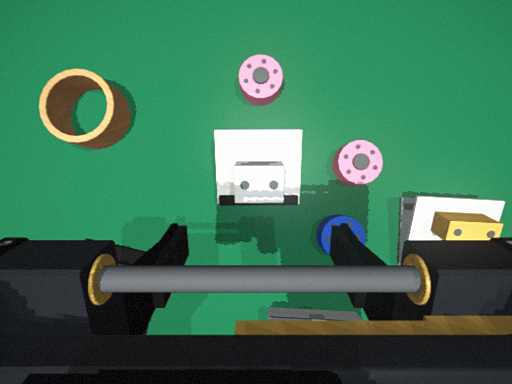

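```bash
python3 -m handwheel '[[0.087,-0.0086,0.044,0.0082,-0.17,-0.09,0.61],[0.087,-0.0086,0.044,0.0082,-0.17,-0.09,0.61],[0.087,-0.0086,0.044,0.0082,-0.17,-0.09,0.61],[0.087,-0.0086,0.044,0.0082,-0.17,-0.09,0.61],[0.087,-0.0086,0.044,0.0082,-0.17,-0.09,0.61],[0.087,0,0,0,0,0,0],[0.087,0,0,0,0,0,0]]'; python3 -c "
from h import *
step();at('v',13,30,n=2)"
```

```text
time: 17.18
position: [0.6081, -0.1072, 0.13]
tool_rot: [-3.07, -0.226, -0.475]
ft_force: [-0.2, 0.4, 0.0]
grip_width: 1.0
grip_force: 0.0
17.18 [ 0.6081 -0.1072  0.13  ] [-3.07  -0.226 -0.475] F [-0.2  0.4  0. ] w 87.0 g 0.0
2 rows of [0.0022, 0.0008, 0.033] [-0.12, 0.2, -0.0]
```

```bash
python3 -m handwheel '[[0.087,0.0022,0.0008,0.033,-0.1,0.2,0],[0.087,0.0022,0.0008,0.033,-0.1,0.2,0],[0.087,0,0,0,0,0,0],[0.087,0,0,0,0,0,0]]'; python3 -c "
from h import *
step();at('v',13,4.5,n=1)"
```

```text
time: 17.68
position: [0.6337, -0.1048, 0.071]
tool_rot: [-3.072, -0.228, -0.491]
ft_force: [-0.1, -0.2, 1.3]
grip_width: 0.997
grip_force: 0.0
17.68 [ 0.6337 -0.1048  0.071 ] [-3.072 -0.228 -0.491] F [-0.1 -0.2  1.3] w 86.8 g 0.0
1 rows of [-0.0021, -0.0001, 0.0274] [0.04, -0.17, 0.1]
```

```bash
python3 -m handwheel '[[0.087,-0.002,0,0.017,0,0,0],[0.087,0,0,0.0085,0,0,0],[0.05,0,0,0,0,0,0],[0.04,0,0,0,0,0,0],[0.04,0,0,0,0,0,0],[0.04,0,0,0,0,0,0],[0.04,0,0,0,0,0,0],[0.04,0,0,0,0,0,0]]' 40; python3 -c "
from h import *
step();o,S=stand(*ST['v']);print(S.inv().apply(ctrl.get_state()['position']-o))"
```

```text
time: 18.68
position: [0.6393, -0.1046, 0.0456]
tool_rot: [-3.072, -0.226, -0.49]
ft_force: [-2.7, 2.5, 4.2]
grip_width: 0.614
grip_force: 40.0
18.68 [ 0.6393 -0.1046  0.0456] [-3.072 -0.226 -0.49 ] F [-2.7  2.5  4.2] w 53.4 g 40.0
[ 0.01245209 -0.00063378  0.0059988 ]
```

```bash
python3 -m handwheel '[[0.04,0,0,-0.03,0,0,0],[0.04,0,0,-0.05,0,0,0],[0.04,0,0,-0.03,0,0,0],[0.04,0,0,0,0,0,0]]'; python3 -c "
from h import *
step();at('split',15,80,n=4)"
```

```text
time: 19.18
position: [0.6059, -0.1113, 0.1514]
tool_rot: [-3.075, -0.224, -0.495]
ft_force: [0.7, -0.5, -4.1]
grip_width: 0.619
grip_force: 40.0
19.18 [ 0.6059 -0.1113  0.1514] [-3.075 -0.224 -0.495] F [ 0.7 -0.5 -4.1] w 53.8 g 40.0
4 rows of [-0.0255, 0.0283, 0.0008] [-0.75, -0.07, 2.47]
```

```bash
python3 -m handwheel '[[0.04,-0.0255,0.0283,0.0008,-0.75,-0.07,2.47],[0.04,-0.0255,0.0283,0.0008,-0.75,-0.07,2.47],[0.04,-0.0255,0.0283,0.0008,-0.75,-0.07,2.47],[0.04,-0.0255,0.0283,0.0008,-0.75,-0.07,2.47],[0.04,0,0,0,0,0,0],[0.04,0,0,0,0,0,0]]'; python3 -c "
from h import *
step();at('split',15,20,n=2)"
```

```text
time: 19.92
position: [0.518, -0.2294, 0.1133]
tool_rot: [3.103, -0.053, 0.483]
ft_force: [0.5, -0.3, -4.5]
grip_width: 0.617
grip_force: 40.0
19.92 [ 0.518  -0.2294  0.1133] [ 3.103 -0.053  0.483] F [ 0.5 -0.3 -4.5] w 53.7 g 40.0
2 rows of [0.0013, 0.0011, 0.0286] [-0.12, 0.15, 0.0]
```

```bash
python3 -m handwheel '[[0.04,0.0013,0.0011,0.0275,-0.1,0.2,0],[0.04,0.0013,0.0011,0.0275,-0.1,0.2,0],[0.04,0,0,0,0,0,0],[0.04,0,0,0,0,0,0]]'; python3 -c "
from h import *
step();at('split',15,7,n=1)"
```

```text
time: 20.42
position: [0.5387, -0.2324, 0.0641]
tool_rot: [3.095, -0.052, 0.498]
ft_force: [0.5, 0.7, -4.2]
grip_width: 0.62
grip_force: 40.0
20.42 [ 0.5387 -0.2324  0.0641] [ 3.095 -0.052  0.498] F [ 0.5  0.7 -4.2] w 53.9 g 40.0
1 rows of [-0.0022, -0.0003, 0.0169] [0.03, -0.27, 0.09]
```

```bash
python3 -m handwheel '[[0.04,-0.002,0,0.009,0,-0.2,0],[0.04,0,0,0.006,0,0,0],[0.04,0,0,0.001,0,0,0],[0.04,0,0,0,0,0,0]]'; python3 -c "
from h import *
step();at('split',15,7,n=1)"; python3 -m handwheel '[[0.04,0,0,0.001,0,0,0],[0.04,0,0,0,0,0,0]]'
```

```text
time: 20.92
position: [0.5411, -0.2332, 0.0478]
tool_rot: [3.096, -0.054, 0.492]
ft_force: [0.9, -0.2, -4.2]
grip_width: 0.622
grip_force: 40.0
20.92 [ 0.5411 -0.2332  0.0478] [ 3.096 -0.054  0.492] F [ 0.9 -0.2 -4.2] w 54.1 g 40.0
1 rows of [0.0005, -0.001, 0.0007] [0.06, -0.05, 0.01]
time: 21.18
position: [0.5415, -0.2333, 0.047]
tool_rot: [3.096, -0.054, 0.492]
ft_force: [0.4, 0.6, -4.0]
grip_width: 0.616
grip_force: 40.0
```

```bash
python3 -m handwheel '[[0.04,0,0,0.001,0,0,0],[0.04,0,0,0,0,0,0]]';python3 -m handwheel '[[0.04,0,-0.001,0.0005,0,0,0],[0.04,0,0,0,0,0,0]]'
```

```text
time: 21.42
position: [0.5418, -0.2333, 0.0464]
tool_rot: [3.095, -0.054, 0.492]
ft_force: [-2.1, 1.1, 1.1]
grip_width: 0.617
grip_force: 40.0
time: 21.68
position: [0.5419, -0.2334, 0.0463]
tool_rot: [3.094, -0.055, 0.492]
ft_force: [-4.1, -0.7, 4.8]
grip_width: 0.617
grip_force: 40.0
```

```bash
python3 -m handwheel '[[0.04,-0.001,0,-0.0006,0,0,0],[0.04,-0.0015,0,0,0,0,0],[0.04,-0.001,0,0,0,0,0],[0.04,0,0,0,0,0,0]]'; python3 -c "
from h import *
step();at('split',11,6.2,n=1)";python3 -m handwheel '[[0.04,-0.001,0,0,0,0,0],[0.04,0,0,0,0,0,0]]'
```

```text
time: 22.18
position: [0.5395, -0.2323, 0.0457]
tool_rot: [3.094, -0.053, 0.495]
ft_force: [1.8, -0.8, 0.2]
grip_width: 0.618
grip_force: 40.4
22.18 [ 0.5395 -0.2323  0.0457] [ 3.094 -0.053  0.495] F [ 1.8 -0.8  0.2] w 53.7 g 40.4
1 rows of [-0.0013, -0.0001, 0.0] [0.1, -0.17, 0.04]
time: 22.42
position: [0.5392, -0.2322, 0.0457]
tool_rot: [3.094, -0.053, 0.497]
ft_force: [5.2, -0.2, 2.0]
grip_width: 0.618
grip_force: 42.2
```

```bash
python3 -m handwheel '[[0.04,-0.001,0,0,0,0,0],[0.04,0,0,0,0,0,0]]'; python3 -m handwheel '[[0.08,0,0,0,0,0,0],[0.087,0,0,0,0,0,0],[0.087,0,0,0,0,0,0],[0.087,0,0,-0.03,0,0,0],[0.087,0,0,-0.06,0,0,0],[0.087,0,0,-0.06,0,0,0],[0.087,0,0,0,0,0,0]]';python3 w.py w_t2
python3 - <<'E'
from h import *
step();go([.483,.268,.16],toolrot(11.6,0),11)
exec(open('meas.py').read().split("for f,xy,xc")[0])
o,S,q=stands("w_t2",(.54,-.224),.011);L=S.inv().apply(q-o)*1e3;t=L[(L[:,2]>26)&(L[:,2]<31.5)]
print(len(t),cv2.minAreaRect(t[:,:2].astype(np.float32)) if len(t) else "",np.median(t[:,2]))
E
```

```text
time: 22.68
position: [0.539, -0.2322, 0.0457]
tool_rot: [3.093, -0.053, 0.499]
ft_force: [7.0, -0.6, 0.1]
grip_width: 0.62
grip_force: 43.5
time: 23.55
position: [0.4909, -0.2319, 0.1919]
tool_rot: [3.089, -0.055, 0.499]
ft_force: [-0.1, 0.6, -0.6]
grip_width: 0.997
grip_force: 0.0
23.6 [ 0.4898 -0.2309  0.1888] [ 3.093 -0.055  0.494] F [-0.2 -0.3 -0.5] w 87.2 g 0.0
11 rows of [0.0023, -0.0454, 0.0027] [0.21, -1.64, -1.23]
w_t2 tilt 17.9 planeyaw -2.1 yaw -1.86 size [86.3 96. ] origin [ 0.5296 -0.2318  0.0358]
1644 ((1.08013916015625, -0.8835906982421875), (50.05459213256836, 53.121849060058594), 0.07419729977846146) 29.958217682812503
```

View pics/w_t2.png

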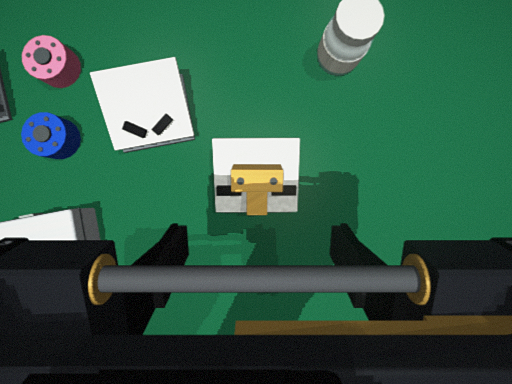

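```bash
python3 -m handwheel '[[0.087,0.0023,-0.0454,0.0027,0.21,-1.64,-1.23],[0.087,0.0023,-0.0454,0.0027,0.21,-1.64,-1.23],[0.087,0.0023,-0.0454,0.0027,0.21,-1.64,-1.23],[0.087,0.0023,-0.0454,0.0027,0.21,-1.64,-1.23],[0.087,0.0023,-0.0454,0.0027,0.21,-1.64,-1.23],[0.087,0.0023,-0.0454,0.0027,0.21,-1.64,-1.23],[0.087,0.0023,-0.0454,0.0027,0.21,-1.64,-1.23],[0.087,0.0023,-0.0454,0.0027,0.21,-1.64,-1.23],[0.087,0.0023,-0.0454,0.0027,0.21,-1.64,-1.23],[0.087,0.0023,-0.0454,0.0027,0.21,-1.64,-1.23],[0.087,0.0023,-0.0454,0.0027,0.21,-1.64,-1.23],[0.087,0,0,0,0,0,0]]'
python3 - <<'E'
from h import *
im,d=ctrl.get_image("top");P=cloud(d,ctrl.camera_info("top"));cv2.imwrite("pics/top2.png",im)
step()
q=P[(np.hypot(P[...,0]-.483,P[...,1]-.268)<.05)&(P[...,2]>.03)&(P[...,2]<.043)]
print(len(q),cv2.minAreaRect(q[:,:2].astype(np.float32)) if len(q) else 0)
go([.483,.268,.06],toolrot(11.6,0),2)
E
```

```text
time: 25.1
position: [0.4799, 0.2726, 0.1568]
tool_rot: [-3.12, -0.331, 0.012]
ft_force: [0.0, -0.2, -0.4]
grip_width: 1.0
grip_force: 0.0
25.15 [0.481  0.2699 0.1569] [-3.123 -0.326  0.01 ] F [0.1 0.1 0.3] w 86.9 g 0.0
81 ((0.4836786091327667, 0.2817797362804413), (0.05083674192428589, 0.022731976583600044), 10.465876579284668)
2 rows of [0.001, 0.0012, 0.0485] [-0.08, 0.18, 0.16]
```

```bash
python3 -m handwheel '[[0.087,0.0015,0.001,0.0485,0,0.2,0],[0.087,0.0015,0.001,0.0485,0,0.2,0],[0.087,0,0,0,0,0,0]]'; python3 -c "
from h import *
step();go([.4845,.268,.0105],toolrot(11.6,0),2)"
```

```text
time: 25.52
position: [0.4835, 0.2635, 0.058]
tool_rot: [3.124, 0.317, -0.006]
ft_force: [0.3, -0.3, 0.5]
grip_width: 1.001
grip_force: 0.0
25.52 [0.4835 0.2635 0.058 ] [ 3.124  0.317 -0.006] F [ 0.3 -0.3  0.5] w 87.1 g 0.0
2 rows of [0.001, -0.0021, 0.0237] [0.03, 0.11, -0.01]
```

```bash
python3 -m handwheel '[[0.087,0.0005,-0.002,0.0237,0,0.1,0],[0.087,0.0005,-0.002,0.0225,0,0,0],[0.087,0,0,0,0,0,0],[0.05,0,0,0,0,0,0],[0.04,0,0,0,0,0,0],[0.04,0,0,0,0,0,0],[0.04,0,0,0,0,0,0],[0.04,0,0,0,0,0,0],[0.04,0,0,0,0,0,0]]' 30; python3 -c "
from h import *
step()"
```

```text
time: 26.65
position: [0.4876, 0.2701, 0.0161]
tool_rot: [-3.125, -0.318, -0.012]
ft_force: [0.2, -5.0, 5.6]
grip_width: 0.59
grip_force: 30.0
26.65 [0.4876 0.2701 0.0161] [-3.125 -0.318 -0.012] F [ 0.2 -5.   5.6] w 51.3 g 30.0
```

```bash
python3 -m handwheel '[[0.087,0,0,0,0,0,0],[0.087,0,0,0,0,0,0],[0.087,0,0,0,0,0,0]]'; python3 -c "
from h import *
step();go([.4848,.2685,.0105],toolrot(11.6,0),1)"
```

```text
time: 27.02
position: [0.4866, 0.2723, 0.0157]
tool_rot: [-3.122, -0.32, -0.011]
ft_force: [-0.5, -0.3, -0.9]
grip_width: 0.842
grip_force: 0.0
27.02 [0.4866 0.2723 0.0157] [-3.122 -0.32  -0.011] F [-0.5 -0.3 -0.9] w 73.3 g 0.0
1 rows of [-0.0026, 0.0034, 0.0052] [-0.16, -0.41, 0.1]
```

```bash
python3 -m handwheel '[[0.087,-0.002,0.0018,0.003,0,0,0],[0.087,0,0,0.002,0,0,0],[0.087,0,0,0,0,0,0]]'; python3 -c "
from h import *
step();go([.4848,.270,.0105],toolrot(11.6,0),1)"
```

```text
time: 27.4
position: [0.4852, 0.2693, 0.0106]
tool_rot: [-3.123, -0.319, -0.01]
ft_force: [0.5, -0.8, 0.8]
grip_width: 0.998
grip_force: 0.0
27.4 [0.4852 0.2693 0.0106] [-3.123 -0.319 -0.01 ] F [ 0.5 -0.8  0.8] w 86.8 g 0.0
1 rows of [-0.0003, -0.0007, 0.0001] [-0.1, -0.39, 0.06]
```

```bash
python3 -m handwheel '[[0.05,0,0,0,0,0,0],[0.04,0,0,0,0,0,0],[0.04,0,0,0,0,0,0],[0.04,0,0,0,0,0,0],[0.04,0,0,0,0,0,0],[0.04,0,0,0,0,0,0]]' 30; python3 -m handwheel '[[0.04,0,0,-0.03,0,0,0],[0.04,0,0,-0.06,0,0,0],[0.04,0,0,-0.06,0,0,0],[0.04,0,0,0,0,0,0]]'; python3 -c "
from h import *
step();at('v',4,85,n=9)"
```

```text
time: 28.15
position: [0.4855, 0.2695, 0.0109]
tool_rot: [-3.123, -0.319, -0.011]
ft_force: [0.4, -0.1, 0.7]
grip_width: 0.589
grip_force: 30.0
time: 28.65
position: [0.4867, 0.2707, 0.1649]
tool_rot: [-3.121, -0.319, -0.024]
ft_force: [-0.8, 1.1, -5.2]
grip_width: 0.59
grip_force: 30.0
28.65 [0.4867 0.2707 0.1649] [-3.121 -0.319 -0.024] F [-0.8  1.1 -5.2] w 51.3 g 30.0
9 rows of [0.0049, 0.0439, 0.006] [-0.08, 1.9, 0.36]
```

```bash
python3 -m handwheel '[[0.04,0.0049,0.0439,0.006,-0.08,1.9,0.36],[0.04,0.0049,0.0439,0.006,-0.08,1.9,0.36],[0.04,0.0049,0.0439,0.006,-0.08,1.9,0.36],[0.04,0.0049,0.0439,0.006,-0.08,1.9,0.36],[0.04,0.0049,0.0439,0.006,-0.08,1.9,0.36],[0.04,0.0049,0.0439,0.006,-0.08,1.9,0.36],[0.04,0.0049,0.0439,0.006,-0.08,1.9,0.36],[0.04,0.0049,0.0439,0.006,-0.08,1.9,0.36],[0.04,0.0049,0.0439,0.006,-0.08,1.9,0.36],[0.04,0,0,0,0,0,0],[0.04,0,0,0,0,0,0]]'; python3 -c "
from h import *
step();at('v',4,20,n=2)"
```

```text
time: 30.02
position: [0.6023, -0.1102, 0.1114]
tool_rot: [-3.075, -0.224, -0.466]
ft_force: [-0.0, 0.7, -5.2]
grip_width: 0.591
grip_force: 30.0
30.02 [ 0.6023 -0.1102  0.1114] [-3.075 -0.224 -0.466] F [-0.   0.7 -5.2] w 51.4 g 30.0
2 rows of [0.0037, -0.0004, 0.03] [-0.03, 0.38, -0.03]
```

```bash
python3 -m handwheel '[[0.04,0.0037,-0.0004,0.029,0,0.35,0],[0.04,0.0037,-0.0004,0.029,0,0.35,0],[0.04,0,0,0,0,0,0],[0.04,0,0,0,0,0,0]]'; python3 -c "
from h import *
step();at('v',4,6,n=1)"
```

```text
time: 30.52
position: [0.6288, -0.1054, 0.0614]
tool_rot: [-3.072, -0.228, -0.493]
ft_force: [-0.0, -0.5, -5.0]
grip_width: 0.592
grip_force: 30.0
30.52 [ 0.6288 -0.1054  0.0614] [-3.072 -0.228 -0.493] F [-0.  -0.5 -5. ] w 51.5 g 30.0
1 rows of [-0.0035, 0.0, 0.0183] [0.06, -0.21, 0.09]
```

```bash
python3 -m handwheel '[[0.04,-0.002,0,0.01,0,-0.2,0],[0.04,0,0,0.006,0,0,0],[0.04,0,0,0.001,0,0,0],[0.04,0,0,0,0,0,0]]'; python3 -c "
from h import *
step();at('v',4,6,n=1)"; python3 -m handwheel '[[0.04,0,0,0.001,0,0,0],[0.04,0,0,0,0,0,0]]'
```

```text
time: 31.02
position: [0.6324, -0.1062, 0.0444]
tool_rot: [-3.074, -0.225, -0.488]
ft_force: [-0.0, -0.4, -4.4]
grip_width: 0.588
grip_force: 30.0
31.02 [ 0.6324 -0.1062  0.0444] [-3.074 -0.225 -0.488] F [-0.  -0.4 -4.4] w 51.2 g 30.0
1 rows of [-0.0014, -0.0013, 0.0011] [0.11, -0.03, -0.01]
time: 31.28
position: [0.6327, -0.1062, 0.0435]
tool_rot: [-3.074, -0.225, -0.488]
ft_force: [0.6, -0.1, -5.0]
grip_width: 0.589
grip_force: 30.0
```

```bash
python3 -m handwheel '[[0.04,0,-0.0012,0.001,0,0,0],[0.04,0,0,0,0,0,0]]'; python3 -m handwheel '[[0.04,0,0,0.001,0,0,0],[0.04,0,0,0,0,0,0]]'
```

```text
time: 31.52
position: [0.6327, -0.1047, 0.0425]
tool_rot: [-3.074, -0.225, -0.488]
ft_force: [0.3, -0.3, -5.1]
grip_width: 0.59
grip_force: 30.0
time: 31.78
position: [0.6328, -0.1048, 0.0423]
tool_rot: [-3.074, -0.225, -0.486]
ft_force: [-6.0, -0.0, 4.1]
grip_width: 0.593
grip_force: 30.0
```

```bash
python3 -m handwheel '[[0.04,-0.001,0,-0.0006,0,0,0],[0.04,-0.0015,0,0,0,0,0],[0.04,-0.001,0,0,0,0,0],[0.04,0,0,0,0,0,0]]'; python3 -c "
from h import *
step();at('v',0,4.5,n=1)";python3 -m handwheel '[[0.04,-0.001,0,0,0,0,0],[0.04,0,0,0,0,0,0]]'
```

```text
time: 32.28
position: [0.6301, -0.1054, 0.0414]
tool_rot: [-3.074, -0.225, -0.49]
ft_force: [-0.4, -0.1, -1.6]
grip_width: 0.592
grip_force: 30.0
32.28 [ 0.6301 -0.1054  0.0414] [-3.074 -0.225 -0.49 ] F [-0.4 -0.1 -1.6] w 51.5 g 30.0
1 rows of [-0.0024, -0.0002, 0.0004] [0.12, -0.09, -0.01]
time: 32.52
position: [0.6291, -0.1056, 0.0411]
tool_rot: [-3.074, -0.225, -0.489]
ft_force: [1.7, -0.3, -0.9]
grip_width: 0.592
grip_force: 30.0
```

```bash
python3 -m handwheel '[[0.04,-0.001,0,0,0,0,0],[0.04,0,0,0,0,0,0]]';python3 -m handwheel '[[0.04,-0.001,0,0,0,0,0],[0.04,0,0,0,0,0,0]]'
```

```text
time: 32.78
position: [0.6282, -0.1057, 0.0408]
tool_rot: [-3.074, -0.225, -0.489]
ft_force: [1.2, -0.4, -0.5]
grip_width: 0.59
grip_force: 30.0
time: 33.02
position: [0.6279, -0.1055, 0.0408]
tool_rot: [-3.073, -0.226, -0.492]
ft_force: [5.0, 1.8, -2.9]
grip_width: 0.591
grip_force: 30.0
```

Contact with the V. One more nudge, release, retreat and look.

```bash
python3 -m handwheel '[[0.04,-0.001,0,0,0,0,0],[0.04,0,0,0,0,0,0]]'; python3 -m handwheel '[[0.08,0,0,0,0,0,0],[0.087,0,0,0,0,0,0],[0.087,0,0,0,0,0,0],[0.087,0,0,-0.03,0,0,0],[0.087,0,0,-0.06,0,0,0],[0.087,0,0,-0.06,0,0,0],[0.087,0,0,-0.04,0,0,0],[0.087,0,0,0,0,0,0],[0.087,0,0,0,0,0,0]]';python3 w.py w_d2
python3 - <<'E'
from h import *
step()
exec(open('meas.py').read().split("for f,xy,xc")[0])
for xy,xc in(((.62,-.104),-.002),((.54,-.224),.011),((.64,.122),.011)):
    o,S,q=stands("w_d2",xy,xc);L=S.inv().apply(q-o)*1e3;t=L[(L[:,2]>27)&(L[:,2]<31.5)]
    print(len(t),cv2.minAreaRect(t[:,:2].astype(np.float32)) if len(t) else "",np.median(t[:,2]) if len(t) else "")
E
```

```text
time: 33.28
position: [0.6275, -0.1052, 0.0407]
tool_rot: [-3.073, -0.227, -0.493]
ft_force: [6.4, 2.2, -3.6]
grip_width: 0.589
grip_force: 30.0
time: 34.4
position: [0.5669, -0.1142, 0.2196]
tool_rot: [-3.074, -0.225, -0.486]
ft_force: [-0.8, 0.1, -0.9]
grip_width: 0.998
grip_force: 0.0
34.45 [ 0.5668 -0.1139  0.2189] [-3.073 -0.225 -0.484] F [-1.1  0.8 -0.1] w 86.8 g 0.0
w_d2 tilt 17.9 planeyaw 8.3 yaw 8.48 size [87.9 96.1] origin [ 0.6291 -0.1053  0.0358]
1292 ((-0.00794219970703125, -0.08890533447265625), (50.623451232910156, 50.33927536010742), 1.68600594997406) 29.995242162467633
w_d2 tilt 17.6 planeyaw -2.3 yaw -1.26 size [69.5 96.6] origin [ 0.5382 -0.232   0.0387]
20 ((8.622112274169922, -0.6199283599853516), (4.94351863861084, 56.563533782958984), 14.912116050720215) 29.794310007486594
w_d2 tilt 17.9 planeyaw 11.7 yaw 11.80 size [86.1 97.6] origin [0.647  0.1234 0.0353]
1625 ((0.0031070709228515625, -0.6942272186279297), (39.99090576171875, 53.71953582763672), 0.21196249127388) 29.972334971352545
```

View pics/w_d2.png

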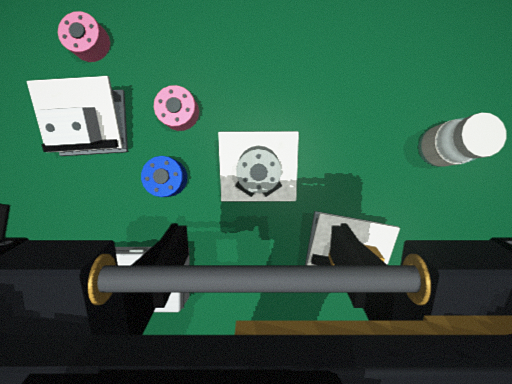

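Run:
```python
from h import *
exec(open('meas.py').read().split("for f,xy,xc")[0])
def edges(o,S,q,ymin):
    L=S.inv().apply(q-o)*1e3
    b=L[(abs(L[:,2]-8)<1.2)&(abs(L[:,1])>29)];t=L[(abs(L[:,2]-30)<1.2)&(abs(abs(L[:,1])-19)<7)] if ymin else L[abs(L[:,2]-30)<1.2]
    print(len(b),"bar x",np.round(np.percentile(b[:,0],[2,98]),1),"part x",np.round(np.percentile(t[:,0],[1,99]),1))
edges(*stands("w_t2",(.54,-.224),.011),True)
edges(*stands("w_block",(.54,-.224),.011),False)
edges(*stands("w_d2",(.64,.122),.011),False)
```

```text
w_t2 tilt 17.9 planeyaw -2.1 yaw -1.86 size [86.3 96. ] origin [ 0.5296 -0.2318  0.0358]
219 bar x [-9.1  1. ] part x [ 2.1 25.8]
w_block tilt 17.9 planeyaw -2.0 yaw -1.73 size [87.  95.9] origin [ 0.5297 -0.2319  0.0358]
188 bar x [-9.1  1.2] part x [ 2.7 35.8]
w_d2 tilt 17.9 planeyaw 11.7 yaw 11.80 size [86.1 97.6] origin [0.647  0.1234 0.0353]
177 bar x [-29.8 -20.4] part x [-19.4  19.6]
```

```bash
python3 -c "
from h import *
step();print(ctrl.close_job())"
```

```text
34.45 [ 0.5668 -0.1139  0.2189] [-3.073 -0.225 -0.484] F [-1.1  0.8 -0.1] w 86.8 g 0.0
the job is handed in; nothing more can be done
None
```

I handed the job in at about 34.5 s: the disc, block and T each lie flat and released against their own cleat, within about 1 mm of the target spot by the last camera measurements. The jar, tape roll, case and look-alikes were not gripped or knowingly touched.

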